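# Bed the brass edge file in its holder

## Robot

A 7-joint arm with a two-finger parallel gripper is mounted at the origin on the work surface. World frame = base frame: x ahead of the robot, y to its left, z up, the work surface at z = 0. Lengths are in m, angles in rad, forces in N, time in s.
With the tool pointing down it reaches from about 0.425 to 0.875 m from the base axis. Payload 4.7 kg.
Tool frame: the origin (TCP) lies at the very end of the fingers, on their centre line; the grasp point (between the pads) lies 19 mm behind it; z points along the fingers, y is the line along which they close (so a half turn about z gives the same grasp; the last joint's range is limited). The gripper opens to 87 mm and grips with 3 to 60 N. Pads are 19 mm wide; open, the fingers measure 117 mm over their backs; the gripper's body (75 mm by 190 mm) begins 51 mm behind the grasp point.
Start: joints at [-1.204, 0.321, -0.07, 1.45, 0.023, 1.371, -0.057], TCP at [0.225, 0.61, 0.223] pointing down, gripper open.
Joint ranges: [-2.86, 2.86], [-0.3, 2.09], [-1.38, 1.24], [0.06, 2.45], [-1.56, 4.7], [0.09, 2.05], [-2.69, 2.69]. Speed limits (rad/s): [2.57, 2.57, 3.14, 3.14, 3.14, 3.14, 3.14].

## Interface

Orientations are given as a rotation vector (axis times angle).
In Python, from bench import ctrl, imaging, ticket gives the robot as it stands.
- The arm moves only by the tool jog_arm, never from a script. Its argument "rows" is text: rows parted by semicolons, each of 7 numbers parted by spaces: the shift along the tool's x, y, z in cm, then the turn, a rotation vector about the tool's x, y, z in rad, then the closure, from -1 (fully open) to 1 (shut), so that 0 is half open. A call has 1 to 5 rows; each row shifts and turns the commanded pose from where the row before left it, along the tool's axes as they then stand; what a row does not reach is not made up. A row lasts 1/8 s, in which the tool goes at most 62.5 mm and 10.7 degrees, less where a joint would pass 70% of its speed; a pose out of reach is approached as far as the arm can. A call with a gripper value outside its range is refused whole. The fingers move at their own pace and stop on an object; "force" is the grip in N (left out, the last holds). Time passes only in rows, so rows that do not move let the fingers close. It gives the time, the measured TCP pose, the force, the opening and the grip force at its end, in the units of the state.
- ctrl.get_state(): the state, without advancing time (a new reading comes with each control period).
- imaging.get_image(name): name is "scene" or "top" or "wrist"; returns a dict with "img" (420x560x3 uint8, blue, green, red), "vertical_fov" (degrees; the focal length in pixels is half the picture's height over the tangent of half this angle, whatever the lens; pixels are square), "cx", "cy" (the principal point, pixels), "k1" (the pictures are not rectified: a ray, as slopes to the right and down, at radius r is drawn at 1 + k1 r^2 times it, then the intrinsics apply), "origin" and "orientation" of the camera in the world. Camera axes: x right, y down, z forward; pixel columns grow to the right and rows downward; lengths in m; the calibration is good to about 2 mm. A picture is of the moment at which its call begins. There is no depth.
- ticket.close_job(): hands the job in; it is judged then, once.
The state is a dict: "time": time; "joint_positions": joint angles; "qd": joint speeds; "joint_torque": joint torques, N m; "position": TCP position; "tool_rot": TCP orientation; "ft_force": force on the tool from outside, world axes, zero at the start; "torque": the same for the moment, N m; "grip_width": opening from 0.0 (shut) to 1.0 (fully open); "grip_force": force on a finger pad.
Only numpy, scipy, OpenCV 4.12 (cv2) and the standard library are available. Lean on these libraries where they do the work, as an engineer would, in place of code of your own. Each camera call takes 0.05 s, during which the arm holds its last target. There are 200 camera calls.

## Task

Set the brass edge file up in its holder. Push its near long side, best at two points, until it lies flat along the aluminium rail over its whole length, and bed it by leaning it on the rail for a second or two with a steady push of about 15 N; then slide it along the rail until its left end butts against the stop, under the lip and still flat on the rail, and last swing the steel keeper square across its right end. Push gently, since the rail and the stop are only screwed down by hand and 20 N on them would shift them, and leave the other things on the counter where they lie.

Things in the scene. Friction and masses are not known exactly. Their poses are not given: they have to be found in the camera images.
- bed: base of the file holder, plywood with a dark brown film face, 190 mm (x) by 400 mm (y), 18 mm thick, fixed flat on the counter, turned by up to 0.3 rad; origin: centre of its underside; x away from the robot, y to the left, z up. Rail, stop and keeper are fixed on it.
- rail: aluminium angle along the base, 310 mm long, upright leg 13.5 mm high; two black thumb knobs behind the leg, 15 mm high. Origin: middle of its length, on the leg's front face (which the file must lie against), at the base's top (18 mm above the counter). x points horizontally from the face to the rear, y along the rail to the left, z up. It does not yield; keep the file's push on it under 20 N.
- stop: aluminium end stop at the rail's left end, 36 mm (x) by 24 mm (y); its lip overhangs by 6 mm at 14.5 mm above the base (lip's top at 18.5 mm). Origin: middle of the face that the file's left end butts against, at the base's top, 155 mm left and 14 mm in front of the rail's origin; axes as the rail. Does not yield; keep the file's push on it under 20 N.
- file: straight brass bar, 26 mm wide (x), 250 mm long (y), 12 mm high (z), 0.4 to 0.75 kg, a steel-lined groove along its top; loose on the base 4 to 7 cm short of the rail, askew by up to 0.22 rad, its left end 3 to 8 cm short of the stop. Origin: centre of its underside; y to its left end, x to the rail. Friction takes up to 11 N of a push. Home, its centre line is 13 mm in front of the rail's face.
- file_mid (a point): centre of the file, half-way up (6 mm above its underside); same axes as the file
- file_left (a point): centre of the file's left end face (125 mm from the middle), half-way up: the end that goes to the stop
- file_right (a point): centre of the file's right end face (125 mm from the middle), half-way up
- keeper (a joint): angle of the keeper, rad, counter-clockwise from above: 0 (starts at 0 to 0.3) = parked along the top of the rail, pointing left; 1.57 = end of travel, square to the rail, pointing to the front across the file. Stiff (1 to 2 N at the knob), stays where left. A flat steel strip 13 mm wide, 4 mm thick, its underside 14 mm above the base (2 mm above the file), tip 56 mm from the pivot.
- keeper_pivot (a point): pivot of the keeper: on its axis, at the strip's underside, 14 mm behind the rail's front face and 82 mm to the right of the rail's middle; does not move
- keeper_knob (a point): upright round steel knob on the keeper, 12 mm in diameter, 24 mm high (from 18 to 42 mm above the base), 44 mm from the pivot; the point is on the knob's axis half-way up, 30 mm above the base
- press_board: clear polycarbonate press board 180 x 180 x 8 mm, lying on the counter to the left; origin: centre of its underside. Leave alone
- paddle: table tennis bat with black faces and an ebony edge, blade 152 mm across, 10 mm thick, grip 100 mm long, lying on the press board; origin: centre of the blade's underside, y towards the grip. Leave alone
- roller: red plastic hand roller, 190 mm long with its grip, drum 40 mm in diameter, lying on the counter to the right; origin: on the counter under its middle. Leave alone
- peg: turned beech storage peg, 122 mm tall, foot 60 mm across, standing on the counter to the right; origin: centre of its foot. Leave alone

How it is judged:
By the outcome, as a careful person would: the job done as asked, in the order asked, and still so for the second after the job is handed in, with the robot touching nothing.
It also fails if it takes over 61 s, if anything falls off the work surface, if the arm or the gripper's body presses on something with over 40 N, if the wrist force passes 120 N, or if a joint passes its speed limit or range.

## Working session

There is one attempt and no reset: what is moved stays moved. The work goes in short steps, Python scripts to look and compute and a tool call to move; the robot and the scene stay as the last step left them, time stands still between calls to the robot, and variables do not carry over. Pictures are saved under pics/ and viewed, at most 11 in all, crops included, and the job is handed in when it is done.

Besides the shell and the picture viewer there is one more tool, called after ">>>" as name(argument=value, ...) on one line, values as JSON. jog_arm: Moves the arm, as the interface text tells. Its arguments: {"type":"object","properties":{"rows":{"type":"string"},"force":{"type":"number"}},"required":["rows"]}

```bash
mkdir -p pics; ls; cat > h.py <<'E'
import numpy as np, cv2
from bench import ctrl, imaging, ticket
from scipy.spatial.transform import Rotation as R
def rot(o):
    o=np.array(o,float)
    return o if o.shape==(3,3) else R.from_rotvec(o).as_matrix() if o.size==3 else R.from_quat(o).as_matrix()
def K(c):
    f=210/np.tan(np.radians(c["vertical_fov"])/2)
    return np.array([[f,0,c["cx"]],[0,f,c["cy"]],[0,0,1]])
def D(c): return np.array([c["k1"],0,0,0.])
def ray(c,px):
    p=cv2.undistortPoints(np.array(px,float).reshape(-1,1,2),K(c),D(c)).reshape(-1,2)
    return np.c_[p,np.ones(len(p))]@rot(c["orientation"]).T
def onz(c,px,z):
    d=ray(c,px);o=np.array(c["origin"])
    return o+d*((z-o[2])/d[:,2])[:,None]
def proj(c,P):
    M=rot(c["orientation"]).T
    return cv2.projectPoints(np.array(P,float).reshape(-1,1,3),cv2.Rodrigues(M)[0],-M@np.array(c["origin"]),K(c),D(c))[0].reshape(-1,2)
E
python3 - <<'E'
from h import *
for n in ("scene","top","wrist"):
    c=imaging.get_image(n); cv2.imwrite(f"pics/{n}0.png",c["img"]); print(n,{k:v for k,v in c.items() if k!="img"})
print(ctrl.get_state())
E
```

```text
pics
scene {'vertical_fov': 45.68804988698635, 'cx': 277.18070760365197, 'cy': 219.47982087658912, 'k1': 0.06080389132130069, 'origin': array([ 1.31251503, -0.82635655,  0.81962187]), 'orientation': array([-2.02835674, -0.8397984 ,  0.43477377])}
top {'vertical_fov': 54.19489649376765, 'cx': 280.96349593028384, 'cy': 209.73363571274095, 'k1': -0.10136577171135012, 'origin': array([ 0.39309128, -0.02811537,  1.21840062]), 'orientation': array([-2.17595586,  2.16223359, -0.08832593])}
wrist {'vertical_fov': 68.00005777072123, 'cx': 281.02975006141577, 'cy': 207.24983414650532, 'k1': -0.01577286904199841, 'origin': array([0.15323267, 0.63494018, 0.38253919]), 'orientation': array([2.3797838 , 1.65985337, 0.23332185])}
{'time': 0.15, 'joint_positions': array([-1.20389781,  0.3216076 , -0.070101  ,  1.45136997,  0.02260459,
        1.37082572, -0.05688927]), 'qd': array([-0.00052032, -0.00145993, -0.00056367, -0.00370668,  0.00028122,
        0.00013777,  0.00338477]), 'joint_torque': array([-6.21519430e-04, -4.91793644e+01, -4.04983498e-01, -3.12879360e+01,
       -6.39563310e-02,  4.04201704e-02,  9.86860027e-05]), 'position': array([0.22448361, 0.60956274, 0.22175466]), 'tool_rot': array([-5.51197437e-01, -3.09269291e+00,  2.22158063e-03]), 'ft_force': array([-0.63786598, -0.0774109 , -0.69768823]), 'torque': array([-0.02340064,  0.0258398 ,  0.01683552]), 'grip_force': 0.0, 'grip_width': 1.0040922335477678}
```

View pics/top0.png

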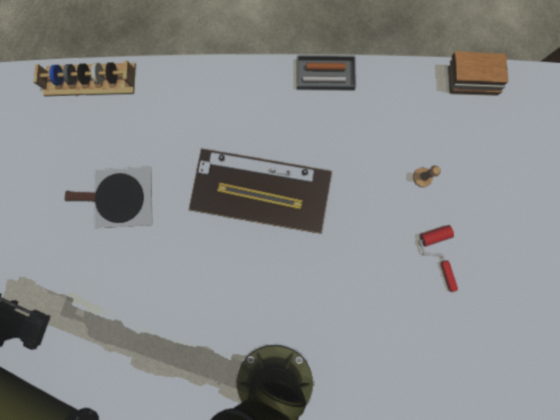

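View pics/scene0.png

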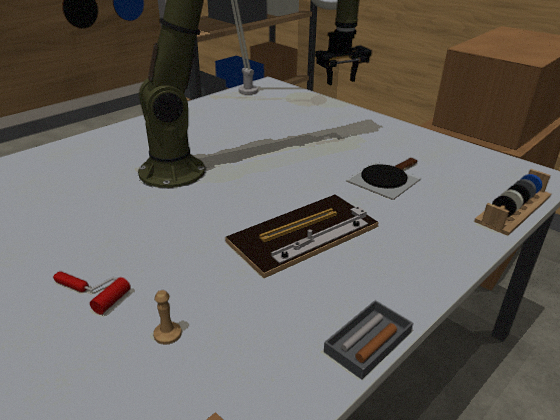

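The top view shows the dark bed at corners (201,150), (331,166), (323,231), (190,210), with the stop at (204,168) and the file from (219,188) to (301,204). The keeper lies near (280,172). The scene view agrees.

```bash
cat > m.py <<'E'
from h import *
def rect(c,mask,z):
    cs=cv2.findContours(mask,cv2.RETR_EXTERNAL,cv2.CHAIN_APPROX_NONE)[0]
    k=max(cs,key=cv2.contourArea)[:,0]
    P=onz(c,k,z)[:,:2]
    r=cv2.minAreaRect((P*1000).astype(np.float32)); b=cv2.boxPoints(r)
    return r,b,k
E
python3 - <<'E'
from m import *
c=imaging.get_image("top"); im=c["img"]; roi=np.zeros(im.shape[:2],np.uint8); roi[140:240,180:340]=255
hsv=cv2.cvtColor(im,cv2.COLOR_BGR2HSV)
y=cv2.inRange(hsv,(18,90,60),(35,255,255))&roi
y=cv2.morphologyEx(y,cv2.MORPH_CLOSE,np.ones((7,7)))
r,b,k=rect(c,y,.03); print("file",r,b.round(0).tolist())
for z in (.018,):
    d=(~cv2.inRange(cv2.cvtColor(im,cv2.COLOR_BGR2GRAY),120,175))&roi
    d=cv2.morphologyEx(d,cv2.MORPH_CLOSE,np.ones((5,5)))
    r,b,k=rect(c,d,z); print("bed",r,b.round(0).tolist())
cv2.imwrite("pics/z.png",cv2.resize(im[140:240,180:340],None,fx=5,fy=5,interpolation=cv2.INTER_CUBIC))
E
```

```text
file ((545.0792846679688, 48.639488220214844), (252.4066162109375, 31.23390007019043), 78.06407928466797) [[504.0, -72.0], [534.0, -78.0], [586.0, 169.0], [556.0, 175.0]]
bed ((561.8766479492188, 47.87908935546875), (399.7679138183594, 190.7884063720703), 80.2464370727539) [[434.0, -133.0], [622.0, -165.0], [690.0, 229.0], [502.0, 261.0]]
```

View pics/z.png

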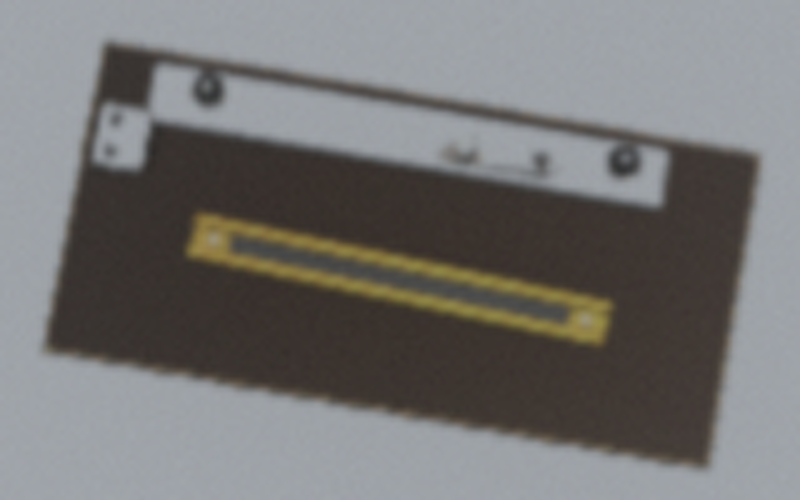

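The crop shows the rail's front bottom edge from about (210,164) to (313,182) in full-image pixels. The keeper is parked along the rail, with its pivot near (288,172) and its knob near (272,171). I'll move above the bed for one close look.

>>> jog_arm(rows="-4.7 -3.36 -0.3 0 0 0 -1;-4.7 -3.36 -0.3 0 0 0 -1;-4.7 -3.36 -0.3 0 0 0 -1;-4.7 -3.36 -0.3 0 0 0 -1;-4.7 -3.36 -0.3 0 0 0 -1")

```text
time: 0.82
position: [0.3879, 0.3693, 0.2377]
tool_rot: [0.551, 3.093, 0.001]
ft_force: [0.9, 0.1, 1.1]
grip_width: 1.0
grip_force: 0.0
```

>>> jog_arm(rows="-4.7 -3.36 -0.3 0 0 0 -1;-4.7 -3.36 -0.3 0 0 0 -1;-4.7 -3.36 -0.3 0 0 0 -1;-4.7 -3.36 -0.3 0 0 0 -1;-4.7 -3.36 -0.3 0 0 0 -1")

```text
time: 1.45
position: [0.5503, 0.1307, 0.2528]
tool_rot: [0.551, 3.093, 0.001]
ft_force: [1.3, 1.3, -0.9]
grip_width: 1.001
grip_force: 0.0
```

>>> jog_arm(rows="-4.7 -3.36 0 0 0 0 -1;-4.7 -3.36 0 0 0 0 -1;0 0 0 0 0 -0.18 -1;0 0 0 0 0 0 -1;0 0 0 0 0 0 -1")

```text
time: 2.08
position: [0.6143, 0.0379, 0.2525]
tool_rot: [-0.273, -3.129, -0.001]
ft_force: [0.5, 0.3, -0.6]
grip_width: 1.001
grip_force: 0.0
```

```bash
python3 - <<'E'
from m import *
c=imaging.get_image("wrist"); cv2.imwrite("pics/w1.png",c["img"]); np.save("w1.npy",c,allow_pickle=True)
s=ctrl.get_state();print(s["time"],s["position"],s["ft_force"]);print(rot(s["tool_rot"]).round(3));print(c["origin"],rot(c["orientation"]).round(3))
E
```

```text
2.125 [0.61425274 0.03799816 0.25254846] [0.08762348 1.2034435  0.13389245]
[[-0.985  0.172 -0.   ]
 [ 0.172  0.985  0.001]
 [ 0.     0.001 -1.   ]]
[0.53946243 0.04990883 0.41345391] [[ 0.173  0.946  0.273]
 [ 0.985 -0.167 -0.047]
 [ 0.001  0.277 -0.961]]
```

View pics/w1.png

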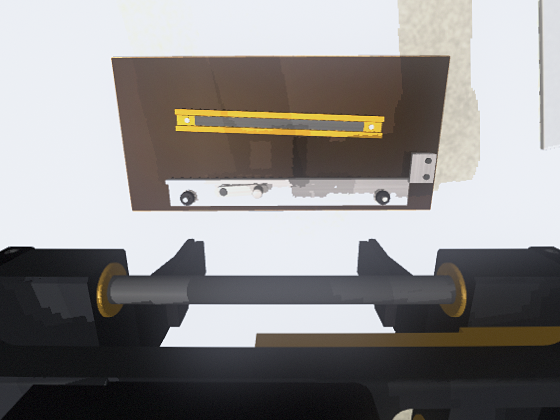

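Wrist view: the file runs from (177,120) to (383,128). The rail's front edge lies along row ~180 from x=167 to 410, the stop is at (423,168), and the keeper pivot is near (223,191) with the knob near (258,190).

```bash
python3 - <<'E'
from m import *
c=np.load("w1.npy",allow_pickle=True).item(); im=c["img"]; g=cv2.cvtColor(im,cv2.COLOR_BGR2GRAY).astype(float)
for x in (175,195,300,330,350,395): print(x,g[170:190,x].astype(int))
hsv=cv2.cvtColor(im,cv2.COLOR_BGR2HSV); roi=np.zeros(im.shape[:2],np.uint8); roi[95:150,160:400]=255
y=cv2.inRange(hsv,(15,130,100),(35,255,255))&roi
y=cv2.morphologyEx(y,cv2.MORPH_CLOSE,np.ones((15,15)))
r,b,k=rect(c,y,.03); print("file",r,b.round(0).tolist())
bed=onz(c,[(112,57),(449,56),(131.5,210),(432,209)],.018); print("bed",bed.round(4).tolist(), bed.mean(0))
e=onz(c,[(167,179),(410,179)],.0315); print("rail leg top",e.round(4).tolist(),np.linalg.norm(e[0]-e[1]))
th=np.arctan2(-(e[1]-e[0])[0],(e[1]-e[0])[1]); print("th",th)
print("stop lip",onz(c,[(411,153),(411,182)],.0365).round(4).tolist())
print("knob top?",onz(c,[(258,190)],.06).round(4).tolist(),"pivot",onz(c,[(223,191)],.036).round(4).tolist())
cv2.imwrite("pics/w1c.png",cv2.resize(im[145:215,155:445],None,fx=2.75,fy=2.75,interpolation=cv2.INTER_CUBIC))
E
```

```text
175 [ 88  88  87  87  88  87  88  87  76 118 194 241 237 237 236 236 236 236
 237 237]
195 [ 89  89  90  90  89  88  89  87  81 118 196 241 237 237 236 236 236 236
 237 237]
300 [ 58  60  59  59  61  61  59  74 104 112 143 141 141 140 143 138 137 147
 180 177]
330 [ 71  68  67  65  67  65  64  71 103 124 179 177 176 176 177 176 176 179
 179 176]
350 [ 68  69  69  69  70  65  61  69 103 121 178 174 173 174 176 177 176 179
 177 174]
395 [ 66  66  69  68  69  69  69  74 104 136 191 185 186 185 189 191 196 194
 188 190]
file ((545.262451171875, 47.076316833496094), (249.29188537597656, 26.396453857421875), 77.9775390625) [[506.0, -72.0], [532.0, -78.0], [584.0, 166.0], [558.0, 172.0]]
bed [[0.4375, -0.1323, 0.018], [0.5046, 0.2558, 0.018], [0.621, -0.1658, 0.018], [0.6889, 0.2279, 0.018]] [0.56301216 0.0464172  0.018     ]
rail leg top [[0.5872, -0.1024, 0.0315], [0.6397, 0.1962, 0.0315]] 0.3031132176021424
th -0.17417778405149908
stop lip [[0.6067, 0.1974, 0.0365], [0.6424, 0.1953, 0.0365]]
knob top? [[0.6146, 0.0099, 0.06]] pivot [[0.6134, -0.0359, 0.036]]
```

View pics/w1c.png

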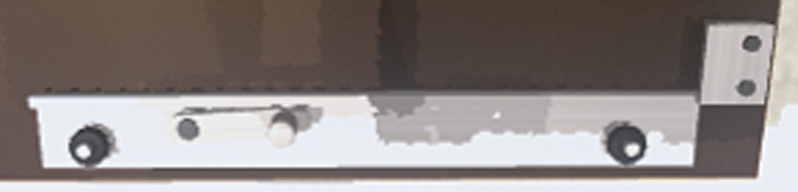

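Rail origin is about (0.6145, 0.050) with yaw −0.173. The file sits at rail coordinates (−68, −15) and is askew by −0.037. I'll use both open fingers as a two-point pusher and come down in front of the file.

>>> jog_arm(rows="6 -0.15 0 0 0 0 -1;6 -0.15 0 0 0 0 -1;0 0 6 0 0 0 -1;0 0 6 0 0 0 -1;0 0 6 0 0 0 -1")

```text
time: 2.75
position: [0.4959, 0.0558, 0.0719]
tool_rot: [0.27, 3.127, 0.003]
ft_force: [0.7, 1.4, -0.2]
grip_width: 1.002
grip_force: 0.0
```

>>> jog_arm(rows="0 0 3 0 0 0 -1;0 0 1.5 0 0 0 -1;0 0 0.4 0 0 0 -1;0 0 0 0 0 0 -1;0 0 0 0 0 0 -1")

```text
time: 3.38
position: [0.4971, 0.0547, 0.0249]
tool_rot: [0.271, 3.127, 0.002]
ft_force: [0.4, -0.6, 0.3]
grip_width: 0.997
grip_force: 0.0
```

```bash
cat > st.py <<'E'
from m import *
O=np.array([.6145,.050]); th=-.173; A=np.array([[np.cos(th),np.sin(th)],[-np.sin(th),np.cos(th)]])  # rows rail x, rail y
def r(p): return A@(np.asarray(p)[:2]-O)*1000
def st():
    s=ctrl.get_state(); T=rot(s["tool_rot"])
    print("t",round(s["time"],2),"rail xy",r(s["position"]).round(1),"z",round(s["position"][2]*1000,1),"F rail",(A@s["ft_force"][:2]).round(1),"Fz",round(s["ft_force"][2],1),"tool yaw",round(np.arctan2(-T[0,1],T[1,1]),4)); return s
if __name__=="__main__": st()
E
python3 st.py
```

```text
t 3.38 rail xy [-116.5  -15.6] z 24.9 F rail [ 0.5 -0.5] Fz 0.3 tool yaw -0.1728
```

>>> jog_arm(rows="-1 0 0 0 0 0 -1;-1 0 0 0 0 0 -1;-0.5 0 0 0 0 0 -1;-0.5 0 0 0 0 0 -1;-0.5 0 0 0 0 0 -1")

```text
time: 4.0
position: [0.5297, 0.0484, 0.0232]
tool_rot: [-0.27, -3.128, 0.0]
ft_force: [-3.2, 0.2, 1.9]
grip_width: 0.998
grip_force: 1.7
```

>>> jog_arm(rows="-0.5 0 0 0 0 0 -1;-0.5 0 0 0 0 0 -1;-0.5 0 0 0 0 0 -1;-0.5 0 0 0 0 0 -1;-0.5 0 0 0 0 0 -1")

```text
time: 4.62
position: [0.5553, 0.0441, 0.0235]
tool_rot: [0.271, 3.13, 0.0]
ft_force: [-1.3, -0.1, -1.5]
grip_width: 0.999
grip_force: 0.9
```

```bash
python3 st.py
```

```text
t 4.62 rail xy [-57.3 -16. ] z 23.5 F rail [-1.2 -0.3] Fz -1.5 tool yaw -0.1727
```

>>> jog_arm(rows="-0.3 0 0 0 0 0 -1;-0.3 0 0 0 0 0 -1;-0.3 0 0 0 0 0 -1;-0.3 0 0 0 0 0 -1;-0.3 0 0 0 0 0 -1")

```text
time: 5.25
position: [0.5699, 0.0415, 0.0236]
tool_rot: [0.271, 3.13, 0.0]
ft_force: [-2.6, -0.4, 0.3]
grip_width: 1.001
grip_force: 1.2
```

```bash
python3 - <<'E'
from st import *
for _ in range(2): st(); imaging.get_image("wrist")
c=imaging.get_image("wrist"); im=c["img"]; cv2.imwrite("pics/w2.png",im)
st()
E
```

```text
t 5.25 rail xy [-42.5 -16. ] z 23.6 F rail [-2.5 -0.8] Fz 0.3 tool yaw -0.1727
t 5.3 rail xy [-41.9 -16. ] z 23.7 F rail [-2.4 -0.4] Fz -0.6 tool yaw -0.1728
t 5.4 rail xy [-42. -16.] z 23.7 F rail [-1.8  1.2] Fz -0.8 tool yaw -0.1728
```

View pics/w2.png

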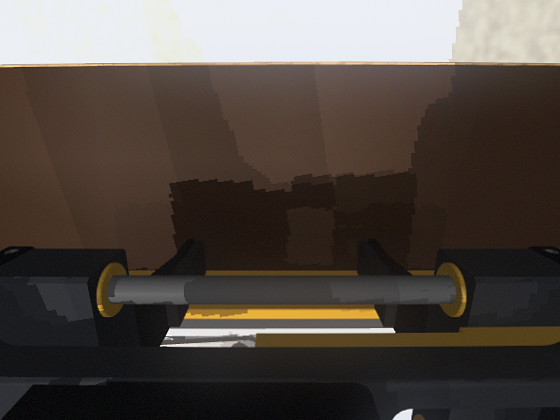

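The picture shows the file pushed by both fingers, its rear edge at row ~318 and the rail just beyond at row ~325. I'll creep on, watching the force.

>>> jog_arm(rows="-0.1 0 0 0 0 0 -1;-0.1 0 0 0 0 0 -1;-0.1 0 0 0 0 0 -1;-0.1 0 0 0 0 0 -1;0 0 0 0 0 0 -1")

```text
time: 6.02
position: [0.5738, 0.0409, 0.0237]
tool_rot: [0.271, 3.13, 0.0]
ft_force: [-3.6, 0.1, 2.9]
grip_width: 1.003
grip_force: 1.9
```

```bash
python3 st.py
```

```text
t 6.03 rail xy [-38.5 -16. ] z 23.7 F rail [-3.6 -0.5] Fz 2.9 tool yaw -0.1727
```

>>> jog_arm(rows="-0.05 0 0 0 0 0 -1;-0.05 0 0 0 0 0 -1;0 0 0 0 0 0 -1")

```text
time: 6.4
position: [0.5747, 0.0407, 0.0236]
tool_rot: [0.271, 3.13, 0.0]
ft_force: [-4.7, 1.1, 3.3]
grip_width: 1.002
grip_force: 2.2
```

>>> jog_arm(rows="-0.05 0 0 0 0 0 -1;-0.05 0 0 0 0 0 -1;0 0 0 0 0 0 -1")

```text
time: 6.78
position: [0.5752, 0.0407, 0.0236]
tool_rot: [-0.271, -3.129, -0.0]
ft_force: [-5.2, 1.1, 4.2]
grip_width: 0.997
grip_force: 3.0
```

>>> jog_arm(rows="-0.05 0 0 0 0 0 -1;0 0 0 0 0 0 -1")

```text
time: 7.02
position: [0.5753, 0.0406, 0.0235]
tool_rot: [-0.27, -3.128, -0.0]
ft_force: [-7.7, 0.4, 5.4]
grip_width: 1.004
grip_force: 3.4
```

```bash
python3 st.py
```

```text
t 7.03 rail xy [-37. -16.] z 23.5 F rail [-7.7 -1. ] Fz 5.4 tool yaw -0.1724
```

>>> jog_arm(rows="-0.05 0 0 0 0 0 -1;0 0 0 0 0 0 -1")

```text
time: 7.28
position: [0.5754, 0.0406, 0.0234]
tool_rot: [-0.27, -3.127, -0.0]
ft_force: [-6.7, 0.6, 5.7]
grip_width: 0.997
grip_force: 3.8
```

>>> jog_arm(rows="-0.05 0 0 0 0 0 -1;0 0 0 0 0 0 -1")

```text
time: 7.52
position: [0.5755, 0.0406, 0.0234]
tool_rot: [-0.27, -3.126, -0.0]
ft_force: [-9.5, 0.9, 6.5]
grip_width: 0.995
grip_force: 4.4
```

>>> jog_arm(rows="-0.03 0 0 0 0 0 -1;0 0 0 0 0 0 -1")

```text
time: 7.78
position: [0.5755, 0.0406, 0.0234]
tool_rot: [-0.269, -3.126, -0.0]
ft_force: [-8.7, 1.6, 6.8]
grip_width: 1.001
grip_force: 4.6
```

```bash
python3 st.py
```

```text
t 7.78 rail xy [-36.8 -16. ] z 23.4 F rail [-8.8  0.1] Fz 6.8 tool yaw -0.172
```

>>> jog_arm(rows="-0.05 0 0 0 0 0 -1;-0.05 0 0 0 0 0 -1;0 0 0 0 0 0 -1")

```text
time: 8.15
position: [0.5755, 0.0406, 0.0233]
tool_rot: [-0.269, -3.124, -0.0]
ft_force: [-11.2, 1.4, 9.2]
grip_width: 0.998
grip_force: 5.8
```

>>> jog_arm(rows="-0.05 0 0 0 0 0 -1;0 0 0 0 0 0 -1;0 0 0 0 0 0 -1")

```text
time: 8.52
position: [0.5756, 0.0406, 0.0233]
tool_rot: [-0.269, -3.123, -0.0]
ft_force: [-12.4, 0.5, 10.9]
grip_width: 0.996
grip_force: 6.4
```

```bash
python3 st.py
```

```text
t 8.53 rail xy [-36.7 -16. ] z 23.3 F rail [-12.3  -1.6] Fz 10.9 tool yaw -0.1719
```

>>> jog_arm(rows="0 0 -0.1 0 0 0 -1;0 0 0 0 0 0 -1")

```text
time: 8.78
position: [0.5755, 0.0406, 0.0234]
tool_rot: [-0.269, -3.123, 0.0]
ft_force: [-10.4, 1.7, 4.3]
grip_width: 1.003
grip_force: 5.2
```

>>> jog_arm(rows="0 0 -0.1 0 0 0 -1;0 0 0 0 0 0 -1")

```text
time: 9.02
position: [0.5755, 0.0405, 0.0236]
tool_rot: [-0.269, -3.123, 0.001]
ft_force: [-8.6, 2.8, -0.0]
grip_width: 0.996
grip_force: 4.2
```

```bash
python3 st.py
```

```text
t 9.03 rail xy [-36.8 -16. ] z 23.6 F rail [-9.   1.3] Fz -0.0 tool yaw -0.1717
```

>>> jog_arm(rows="-0.05 0 -0.035 0 0 0 -1;-0.05 0 -0.035 0 0 0 -1;-0.05 0 -0.035 0 0 0 -1;0 0 0 0 0 0 -1")

```text
time: 9.52
position: [0.5755, 0.0405, 0.0237]
tool_rot: [-0.268, -3.12, 0.001]
ft_force: [-9.3, 2.3, -2.1]
grip_width: 1.002
grip_force: 4.8
```

>>> jog_arm(rows="-0.05 0 -0.035 0 0 0 -1;-0.05 0 -0.035 0 0 0 -1;0 0 0 0 0 0 -1;0 0 0 0 0 0 -1")

```text
time: 10.02
position: [0.5755, 0.0405, 0.024]
tool_rot: [-0.268, -3.118, 0.001]
ft_force: [-10.4, 2.2, -3.5]
grip_width: 0.999
grip_force: 5.5
```

```bash
python3 st.py
```

```text
t 10.03 rail xy [-36.8 -16. ] z 24.0 F rail [-10.6   0.4] Fz -3.5 tool yaw -0.1714
```

>>> jog_arm(rows="-0.05 0 0 0 0 0 -1;-0.05 0 0 0 0 0 -1;0 0 0 0 0 0 -1")

```text
time: 10.4
position: [0.5756, 0.0405, 0.0238]
tool_rot: [-0.268, -3.116, 0.001]
ft_force: [-11.9, 2.8, -2.0]
grip_width: 0.999
grip_force: 6.5
```

>>> jog_arm(rows="-0.05 0 0 0 0 0 -1;-0.05 0 -0.02 0 0 0 -1;0 0 0 0 0 0 -1")

```text
time: 10.78
position: [0.5756, 0.0405, 0.0238]
tool_rot: [-0.267, -3.114, 0.001]
ft_force: [-14.7, 3.5, -1.3]
grip_width: 1.001
grip_force: 7.5
```

```bash
python3 st.py
```

```text
t 10.78 rail xy [-36.7 -16. ] z 23.8 F rail [-15.1   0.9] Fz -1.3 tool yaw -0.1713
```

>>> jog_arm(rows="-0.05 0 0 0 0 0 -1;-0.02 0 0 0 0 0 -1;0 0 0 0 0 0 -1;0 0 0 0 0 0 -1;0 0 0 0 0 0 -1")

```text
time: 11.4
position: [0.5756, 0.0405, 0.0237]
tool_rot: [-0.267, -3.113, 0.001]
ft_force: [-16.2, 3.3, -0.0]
grip_width: 1.001
grip_force: 8.3
```

>>> jog_arm(rows="0 0 0 0 0 0 -1;0 0 0 0 0 0 -1;0 0 0 0 0 0 -1;0 0 0 0 0 0 -1;0 0 0 0 0 0 -1")

```text
time: 12.02
position: [0.5756, 0.0405, 0.0237]
tool_rot: [-0.267, -3.113, 0.001]
ft_force: [-17.3, 3.1, 0.9]
grip_width: 0.999
grip_force: 8.3
```

```bash
python3 st.py
```

```text
t 12.03 rail xy [-36.7 -16.1] z 23.7 F rail [-17.5   0. ] Fz 0.9 tool yaw -0.1713
```

>>> jog_arm(rows="0 0 0 0 0 0 -1;0 0 0 0 0 0 -1;0 0 0 0 0 0 -1;0 0 0 0 0 0 -1;0 0 0 0 0 0 -1")

```text
time: 12.65
position: [0.5756, 0.0405, 0.0237]
tool_rot: [-0.267, -3.113, 0.001]
ft_force: [-16.7, 3.6, 0.5]
grip_width: 1.002
grip_force: 8.3
```

>>> jog_arm(rows="0 0 0 0 0 0 -1;0 0 0 0 0 0 -1;0 0 0 0 0 0 -1;0 0 0 0 0 0 -1;0 0 0 0 0 0 -1")

```text
time: 13.28
position: [0.5757, 0.0405, 0.0238]
tool_rot: [-0.267, -3.113, 0.001]
ft_force: [-16.1, 3.8, 1.0]
grip_width: 1.003
grip_force: 8.3
```

>>> jog_arm(rows="0.2 0 0 0 0 0 -1;0.3 0 0 0 0 0 -1;0.5 0 0 0 0 0 -1;1.5 0 0 0 0 0 -1;2 0 0 0 0 0 -1")

```text
time: 13.9
position: [0.5404, 0.0465, 0.0282]
tool_rot: [0.272, 3.127, 0.0]
ft_force: [-0.8, -0.6, -0.9]
grip_width: 1.0
grip_force: 0.0
```

>>> jog_arm(rows="0 0 -5 0 0 0 1;-1 -4 -5 0 0 0 1;-1 -4 -5 0 0 0 1;0 -4 0 0 0 0 1;0 0 0 0 0 0 1", force=30)

```text
time: 14.52
position: [0.5386, -0.0766, 0.1756]
tool_rot: [0.282, 3.125, -0.001]
ft_force: [-0.5, 1.3, 0.1]
grip_width: 0.517
grip_force: 0.0
```

```bash
python3 - <<'E'
from st import *
s=st(); print(s["grip_width"])
c=imaging.get_image("wrist"); cv2.imwrite("pics/w3.png",c["img"]); np.save("w3.npy",c,allow_pickle=True)
E
```

```text
t 14.53 rail xy [ -53.  -137.8] z 175.6 F rail [-0.7  1.2] Fz 0.1 tool yaw -0.1801
0.5172967134678264
```

View pics/w3.png

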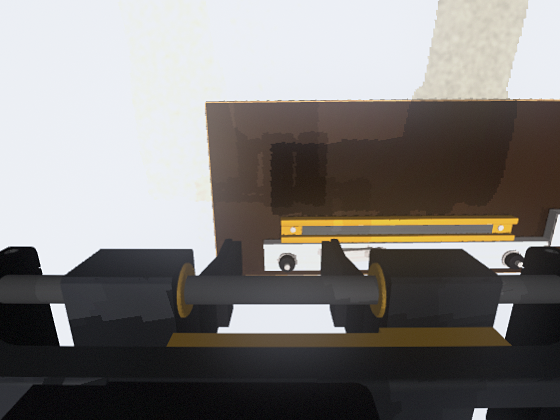

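The file lies flat along the rail, with its right end at (281,231) and its left end at (518,229). The stop is at the right picture edge (553,225). Next I'll measure the file and the stop in the rail frame.

```bash
cat > f.py <<'E'
from st import *
def file(c,roi=None):
    im=c["img"]; hsv=cv2.cvtColor(im,cv2.COLOR_BGR2HSV); y=cv2.inRange(hsv,(15,130,100),(35,255,255))
    if roi: m=np.zeros_like(y); m[roi[0]:roi[1],roi[2]:roi[3]]=255; y&=m
    y=cv2.morphologyEx(cv2.copyMakeBorder(y,20,20,20,20,0),cv2.MORPH_CLOSE,np.ones((17,17)))[20:-20,20:-20].copy()
    q,b,k=rect(c,y,.03); print("file size",np.round(q[1],1),"rail corners",[r(p/1000).round(1).tolist() for p in b])
if __name__=="__main__":
    c=np.load("w3.npy",allow_pickle=True).item(); file(c,(200,250,260,540))
    g=cv2.cvtColor(c["img"],cv2.COLOR_BGR2GRAY).astype(int)
    print(g[225,535:560]); print("stop",r(onz(c,[(547,225)],.0365)[0]))
E
python3 f.py
```

```text
file size [249.6  28.4] rail corners [[-29.0, -140.0], [-0.6, -140.0], [-0.9, 109.6], [-29.3, 109.6]]
[ 53  52  51  47  45  45  45  44  45  43  46  71  80  79  79  79  76  76
  96 108 174 242 237 237 237]
stop [-20.52690966 135.83276293]
```

>>> jog_arm(rows="-3.8 -3 0 0 0 0 1;0 0 5 0 0 0 1;0 0 5 0 0 0 1;0 0 2 0 0 0 1;0 0 0 0 0 0 1")

```text
time: 15.2
position: [0.5702, -0.107, 0.053]
tool_rot: [-0.269, -3.128, -0.0]
ft_force: [0.7, 0.0, 1.0]
grip_width: 0.012
grip_force: 0.0
```

```bash
python3 -c "
from st import *
s=st();print(s['grip_width'])"
```

```text
t 15.2 rail xy [ -16.6 -162.3] z 53.0 F rail [0.7 0.1] Fz 1.0 tool yaw -0.1716
0.011789194244365333
```

>>> jog_arm(rows="-0.1 -0.6 0 0 0 0 1;0 0 2 0 0 0 1;0 0 0.9 0 0 0 1;0 0 0 0 0 0 1")

```text
time: 15.7
position: [0.5699, -0.1139, 0.0238]
tool_rot: [-0.271, -3.128, -0.0]
ft_force: [-0.5, -0.2, -0.7]
grip_width: 0.002
grip_force: 0.0
```

>>> jog_arm(rows="0 0.5 0 0 0 0 1;0 0.3 0 0 0 0 1;0 0.3 0 0 0 0 1;0 0.3 0 0 0 0 1;0 0.3 0 0 0 0 1")

```text
time: 16.32
position: [0.5738, -0.0971, 0.0251]
tool_rot: [0.271, 3.13, 0.0]
ft_force: [-0.5, 0.7, 0.2]
grip_width: 0.004
grip_force: 0.0
```

```bash
python3 st.py
```

```text
t 16.32 rail xy [ -14.8 -151.9] z 25.1 F rail [-0.6  0.6] Fz 0.2 tool yaw -0.1726
```

>>> jog_arm(rows="0 0.4 0 0 0 0 1;0 0.4 0 0 0 0 1;0 0.4 0 0 0 0 1;0 0.4 0 0 0 0 1;0 0.4 0 0 0 0 1")

```text
time: 16.95
position: [0.5771, -0.0776, 0.025]
tool_rot: [-0.271, -3.13, 0.0]
ft_force: [-0.8, -2.7, 0.7]
grip_width: 0.004
grip_force: 1.5
```

>>> jog_arm(rows="0 0.3 0 0 0 0 1;0 0.3 0 0 0 0 1;0 0.3 0 0 0 0 1;0 0 0 0 0 0 1")

```text
time: 17.45
position: [0.5788, -0.0681, 0.025]
tool_rot: [0.27, 3.13, 0.001]
ft_force: [-0.5, -1.8, 0.6]
grip_width: 0.007
grip_force: 0.8
```

```bash
python3 - <<'E'
from st import *
s=st()
from f import file
c=imaging.get_image("top"); im=c["img"]; hsv=cv2.cvtColor(im,cv2.COLOR_BGR2HSV)
c=imaging.get_image("scene"); cv2.imwrite("pics/s4.png",cv2.resize(c["img"][180:290,210:400],None,fx=4,fy=4,interpolation=cv2.INTER_CUBIC))
E
```

```text
t 17.45 rail xy [ -14.8 -122.5] z 25.0 F rail [-0.2 -1.9] Fz 0.6 tool yaw -0.1723
```

View pics/s4.png

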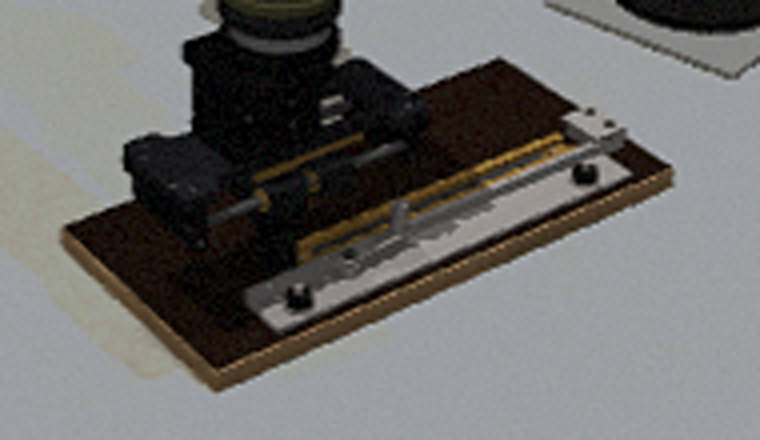

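The scene crop shows the file flat along the rail, its left end at about (570,140) just short of the stop at (595,125). The fingers are at its right end near (280,240). I'll keep sliding and slow down near the stop.

>>> jog_arm(rows="0 0.2 0 0 0 0 1;0 0.2 0 0 0 0 1;0 0.2 0 0 0 0 1;0 0.2 0 0 0 0 1;0 0 0 0 0 0 1")

```text
time: 18.18
position: [0.5801, -0.0605, 0.0249]
tool_rot: [0.271, 3.13, 0.001]
ft_force: [-0.1, -0.7, 0.7]
grip_width: 0.008
grip_force: 1.1
```

>>> jog_arm(rows="0 0.1 0 0 0 0 1;0 0.1 0 0 0 0 1;0 0 0 0 0 0 1")

```text
time: 18.55
position: [0.5804, -0.0589, 0.0249]
tool_rot: [-0.271, -3.13, -0.0]
ft_force: [-0.9, -3.3, 0.0]
grip_width: 0.004
grip_force: 1.4
```

```bash
python3 st.py
```

```text
t 18.55 rail xy [ -14.8 -113.1] z 24.9 F rail [-0.3 -3.4] Fz 0.0 tool yaw -0.1727
```

>>> jog_arm(rows="0 0.1 0 0 0 0 1;0 0.1 0 0 0 0 1;0 0 0 0 0 0 1")

```text
time: 18.92
position: [0.5808, -0.0568, 0.025]
tool_rot: [0.271, 3.13, 0.0]
ft_force: [-0.3, -2.7, 0.8]
grip_width: 0.002
grip_force: 1.4
```

>>> jog_arm(rows="0 0.1 0 0 0 0 1;0 0.1 0 0 0 0 1;0 0 0 0 0 0 1")

```text
time: 19.3
position: [0.5811, -0.0548, 0.025]
tool_rot: [0.271, 3.13, 0.0]
ft_force: [-1.0, -2.6, 1.6]
grip_width: 0.007
grip_force: 1.4
```

>>> jog_arm(rows="0 0.1 0 0 0 0 1;0 0 0 0 0 0 1")

```text
time: 19.55
position: [0.5813, -0.0539, 0.025]
tool_rot: [0.271, 3.13, 0.0]
ft_force: [-1.2, -3.1, 0.9]
grip_width: 0.006
grip_force: 1.4
```

```bash
python3 st.py
```

```text
t 19.55 rail xy [ -14.8 -108. ] z 25.0 F rail [-0.6 -3.3] Fz 0.9 tool yaw -0.1727
```

>>> jog_arm(rows="0 0.1 0 0 0 0 1;0 0.05 0 0 0 0 1;0 0 0 0 0 0 1")

```text
time: 19.92
position: [0.5815, -0.0524, 0.0249]
tool_rot: [0.271, 3.13, 0.0]
ft_force: [-0.9, -3.0, 0.9]
grip_width: 0.001
grip_force: 1.5
```

>>> jog_arm(rows="0 0.1 0 0 0 0 1;0 0.05 0 0 0 0 1;0 0 0 0 0 0 1")

```text
time: 20.3
position: [0.5816, -0.0523, 0.025]
tool_rot: [-0.272, -3.13, 0.002]
ft_force: [-0.7, -4.9, 1.9]
grip_width: 0.004
grip_force: 2.7
```

>>> jog_arm(rows="0 0.1 0 0 0 0 1;0 0 0 0 0 0 1")

```text
time: 20.55
position: [0.5816, -0.0522, 0.025]
tool_rot: [-0.273, -3.13, 0.004]
ft_force: [-1.7, -6.4, 1.5]
grip_width: 0.005
grip_force: 3.4
```

```bash
python3 st.py
```

```text
t 20.55 rail xy [ -14.8 -106.4] z 25.0 F rail [-0.6 -6.5] Fz 1.5 tool yaw -0.174
```

>>> jog_arm(rows="0 0.1 0 0 0 0 1;0 0 0 0 0 0 1;0 -0.5 0 0 0 0 1;0 -1.5 0 0 0 0 1;0 0 -5 0 0 0 1")

```text
time: 21.18
position: [0.575, -0.0695, 0.0718]
tool_rot: [-0.272, -3.121, 0.001]
ft_force: [0.0, 1.6, 0.5]
grip_width: 0.007
grip_force: 0.0
```

>>> jog_arm(rows="0 0 -6 0 0 0 0.2;-1.2 4.4 -2 0 0 0 0.2;-1.2 4.4 -2 0 0 0 0.2;0 0 0 0 0 0 0.2;0 0 0 0 0 0 0.2", force=6)

```text
time: 21.8
position: [0.617, 0.0133, 0.1746]
tool_rot: [-0.271, -3.129, 0.0]
ft_force: [-0.2, -1.5, 0.4]
grip_width: 0.388
grip_force: 0.0
```

```bash
python3 - <<'E'
from st import *
from f import file
s=st(); print(s["grip_width"])
c=imaging.get_image("wrist"); cv2.imwrite("pics/w5.png",c["img"]); np.save("w5.npy",c,allow_pickle=True)
file(c,(120,262,0,560))
E
```

```text
t 21.8 rail xy [  8.8 -35.7] z 174.6 F rail [ 0.1 -1.5] Fz 0.4 tool yaw -0.1726
0.38827569407593554
file size [244.3  25.2] rail corners [[-26.1, -97.8], [-0.9, -97.7], [-1.3, 146.6], [-26.4, 146.6]]
```

View pics/w5.png

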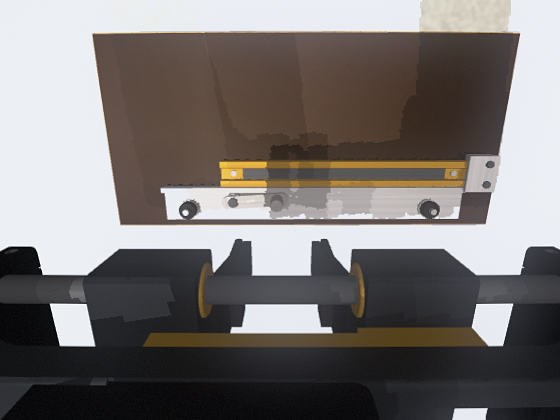

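The file is butted under the lip: 244 mm is visible of 250, and it is flat on the rail. The keeper pivot is near (233,202) and its knob near (277,202). Next I'll work out the knob position.

```bash
python3 - <<'E'
from st import *
c=np.load("w5.npy",allow_pickle=True).item()
cv2.imwrite("pics/w5c.png",cv2.resize(c["img"][150:225,200:320],None,fx=6,fy=6,interpolation=cv2.INTER_CUBIC))
def inv(x,y): return (O+A.T@(np.array([x,y])/1000)).tolist()
for ph in (0,.1,.2,.3):
    x,y=13-44*np.sin(ph),-84.8+44*np.cos(ph); print(ph,round(x,1),round(y,1),proj(c,[inv(x,y)+[.06],inv(x,y)+[.036]]).round(1).tolist())
print("pivot",proj(c,[inv(13,-84.8)+[.036]]).round(1))
E
```

```text
0 13.0 -40.8 [[276.5, 207.8], [276.8, 201.1]]
0.1 8.6 -41.0 [[276.2, 203.2], [276.6, 196.9]]
0.2 4.3 -41.7 [[275.5, 198.7], [275.9, 192.6]]
0.3 -0.0 -42.8 [[274.3, 194.1], [274.8, 188.4]]
pivot [[232.7 201.1]]
```

View pics/w5c.png

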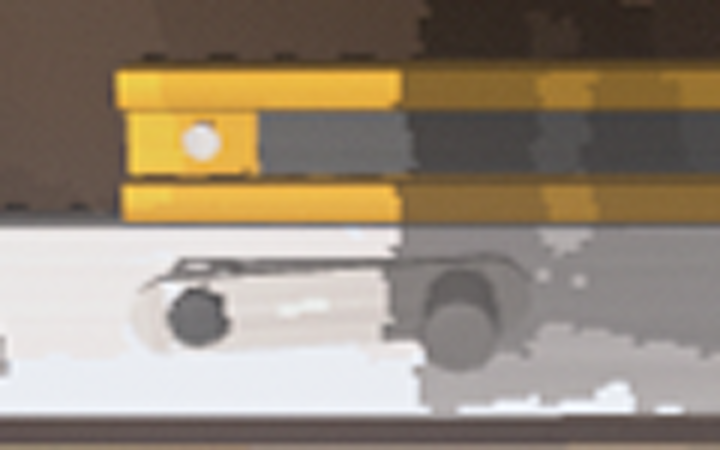

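The knob's top is at (277,206), so the keeper angle is about 0.03 and the knob sits at rail (11.5, −41). I'll descend over it and grip lightly.

>>> jog_arm(rows="-0.27 -0.51 0 0 0 0 0.2;0 0 5 0 0 0 0.2;0 0 5 0 0 0 0.2;0 0 2.5 0 0 0 0.2;0 0 0.7 0 0 0 0.2")

```text
time: 22.48
position: [0.6175, 0.0067, 0.0408]
tool_rot: [-0.274, -3.126, 0.002]
ft_force: [0.8, 0.0, -0.4]
grip_width: 0.4
grip_force: 0.0
```

>>> jog_arm(rows="0 0 0 0 0 0 0.2;0 0 0 0 0 0 1;0 0 0 0 0 0 1;0 0 0 0 0 0 1", force=12)

```text
time: 22.98
position: [0.6197, 0.0084, 0.0437]
tool_rot: [0.271, 3.129, 0.001]
ft_force: [0.2, 0.2, -0.9]
grip_width: 0.143
grip_force: 0.0
```

```bash
python3 -c "
from st import *
s=st();print(s['grip_width']*87,s['grip_force'])"
```

```text
t 22.98 rail xy [ 12.3 -40.1] z 43.7 F rail [0.2 0.2] Fz -0.9 tool yaw -0.1726
12.416856357276034 0.00028724501135002356
```

>>> jog_arm(rows="0 0 0 0 0 0 1;0 0 0 0 0 0 1")

```text
time: 23.22
position: [0.6197, 0.0082, 0.0436]
tool_rot: [0.271, 3.129, 0.0]
ft_force: [-0.7, 0.1, 4.2]
grip_width: 0.129
grip_force: 12.0
```

>>> jog_arm(rows="0.93 -0.13 0 0 0 0 1;0.83 -0.3 0 0 0 0 1;0 0 0 0 0 0 1")

```text
time: 23.6
position: [0.6004, 0.007, 0.0435]
tool_rot: [-0.271, -3.13, -0.001]
ft_force: [-0.0, -0.8, 5.2]
grip_width: 0.135
grip_force: 12.0
```

```bash
python3 -c "
from st import *
s=st();print(s['grip_width']*87,s['grip_force'])"
```

```text
t 23.6 rail xy [ -6.5 -44.7] z 43.5 F rail [ 0.1 -0.8] Fz 5.2 tool yaw -0.1728
11.734911963483675 12.002698928117752
```

Gripped, with the keeper moving along. I'll continue the arc.

>>> jog_arm(rows="0.75 -0.46 0 0 0 0 1;0.64 -0.6 0 0 0 0 1;0.51 -0.71 0 0 0 0 1;0 0 0 0 0 0 1")

```text
time: 24.1
position: [0.5773, -0.0053, 0.0433]
tool_rot: [-0.27, -3.126, -0.004]
ft_force: [-3.5, 2.8, 9.5]
grip_width: 0.131
grip_force: 12.0
```

>>> jog_arm(rows="0.36 -0.81 0 0 0 0 1;0.1 -0.45 0 0 0 0 1;0.09 -0.4 0 0 0 0 1;0 0 0 0 0 0 1")

```text
time: 24.6
position: [0.5685, -0.0209, 0.0427]
tool_rot: [-0.27, -3.125, -0.004]
ft_force: [-2.6, 3.3, 8.8]
grip_width: 0.134
grip_force: 12.0
```

```bash
python3 -c "
from st import *
s=st();print(s['grip_width']*87,s['grip_force'])"
```

```text
t 24.6 rail xy [-33.1 -77.8] z 42.7 F rail [-3.1  2.8] Fz 8.8 tool yaw -0.1721
11.66312182600983 12.003497779369354
```

>>> jog_arm(rows="0 -0.3 -0.1 0 0 0 1;0 -0.2 0 0 0 0 1;0 0 0 0 0 0 1")

```text
time: 24.98
position: [0.5673, -0.0263, 0.0428]
tool_rot: [-0.27, -3.124, -0.002]
ft_force: [-3.6, 4.3, 3.8]
grip_width: 0.131
grip_force: 12.0
```

>>> jog_arm(rows="0 -0.15 -0.05 0 0 0 1;0 -0.1 0 0 0 0 1;0 0 0 0 0 0 1")

```text
time: 25.35
position: [0.5671, -0.0275, 0.0429]
tool_rot: [-0.269, -3.124, -0.004]
ft_force: [-2.5, 5.8, 1.2]
grip_width: 0.13
grip_force: 12.0
```

```bash
python3 st.py
```

```text
t 25.35 rail xy [-33.4 -84.5] z 42.9 F rail [-3.4  5.3] Fz 1.2 tool yaw -0.1716
```

>>> jog_arm(rows="0 -0.15 0 0 0 0 1;0 0 0 0 0 0 1;0 0 0 0 0 0 1")

```text
time: 25.72
position: [0.5671, -0.0276, 0.043]
tool_rot: [-0.267, -3.125, -0.006]
ft_force: [-2.4, 8.3, 1.6]
grip_width: 0.131
grip_force: 12.0
```

```bash
python3 st.py
```

```text
t 25.73 rail xy [-33.4 -84.6] z 43.0 F rail [-3.8  7.8] Fz 1.6 tool yaw -0.1706
```

>>> jog_arm(rows="-0.1 0.2 0 0 0 0 1;0 0 0 0 0 0 0.2;0 0 0 0 0 0 0.2;0 0 0 0 0 0 0.2;0 0 -3 0 0 0 0.2")

```text
time: 26.35
position: [0.5688, -0.0301, 0.0725]
tool_rot: [-0.272, -3.125, 0.002]
ft_force: [-0.0, 0.3, -0.6]
grip_width: 0.389
grip_force: 0.0
```

>>> jog_arm(rows="-1 0 -5 0 0 0 0.2;-4 0 -5 0 0 0 0.2;-2 3 -3 0 0 0 0.2;0 0 0 0 0 0 0.2;0 0 0 0 0 0 0.2")

```text
time: 26.98
position: [0.6433, -0.0127, 0.2023]
tool_rot: [-0.272, -3.128, 0.002]
ft_force: [-0.4, -0.3, -0.5]
grip_width: 0.4
grip_force: 0.0
```

```bash
python3 - <<'E'
from st import *
from f import file
st()
c=imaging.get_image("wrist"); im=c["img"]; cv2.imwrite("pics/w6.png",im); np.save("w6.npy",c,allow_pickle=True)
file(c,(100,300,0,560))
E
```

```text
t 26.98 rail xy [ 39.2 -56.8] z 202.3 F rail [-0.3 -0.3] Fz -0.5 tool yaw -0.1732
file size [244.7  25.8] rail corners [[-26.4, -98.2], [-0.6, -98.1], [-0.7, 146.6], [-26.5, 146.6]]
```

View pics/w6.png

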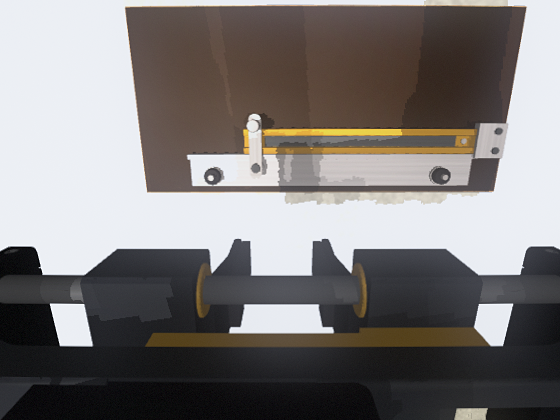

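The keeper lies across the file's right end, with its pivot at (256,168) and its knob top at (254,126). The file is still flat and under the lip. A quick angle check follows.

```bash
python3 - <<'E'
from st import *
c=np.load("w6.npy",allow_pickle=True).item()
p=r(onz(c,[(256,168.3)],.038)[0]); k=r(onz(c,[(254,126.5)],.06)[0]); print(p,k,np.linalg.norm(p-k),np.arctan2(-(k-p)[0],(k-p)[1]))
m=(c["img"][110:175,235:275].min(2)>150)
for y in range(120,175,6): print(y,np.where((c["img"][y,240:275].min(1)>170))[0][[0,-1]]+240 if (c["img"][y,240:275].min(1)>170).any() else None)
E
```

```text
[ 14.43690857 -84.14498741] [-28.68954889 -83.36585714] 43.13349484529523 1.5527321136908525
120 [249 253]
126 [247 257]
132 [248 260]
138 [249 260]
144 [249 260]
150 [249 261]
156 [240 274]
162 [240 274]
168 [240 274]
174 [240 274]
```

```bash
python3 -c "
from bench import ticket
print(ticket.close_job())"
```

```text
the job is handed in; nothing more can be done
None
```

The job is handed in at about 27 s: the file was leaned on the rail for about 2 s with a push of about 17 N, then slid until it butted against the stop under the lip, still flat on the rail. The keeper was then swung to its end of travel, square across the file's right end (measured about 1.55 rad), and the last picture before hand-in shows this.

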